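# Put the bottle and the torch away in the tilt-out bin

### The arm

A 6-joint arm with a two-finger parallel gripper is mounted at the origin on the work surface. World frame = base frame: x ahead of the robot, y to its left, z up, the work surface at z = 0. Lengths are in m, angles in degrees, forces in N, time in s.
With the tool pointing down it reaches from about 0.3 to 0.75 m from the base axis. Payload 8.5 kg.
Tool frame: the origin (TCP) lies on the centre line of the jaws, within the pads' length; the fingertips stand 25 mm ahead of it and the grasp point (between the pads) lies 6 mm ahead of it; z points along the fingers, y is the line along which they close (so a half turn about z gives the same grasp; the last joint's range is limited). The gripper opens to 85 mm and grips with 20 to 120 N. Pads are 22 mm wide; open, the fingers measure 114 mm over their backs; the gripper's body (76 mm by 85 mm) begins 54 mm behind the grasp point. The pads swing forward as they close: fully open they stand 13 mm farther back than shut.
Start: joints at [56.82, 21.807, 74.336, -0, 83.858, -12.336], TCP at [0.196, 0.514, 0.256] pointing down, gripper open.
Joint ranges: [-178.18, 178.18], [-50.72, 133.34], [12.68, 142.11], [-81.47, 261.47], [9.98, 163.14], [-165.26, 165.26]. Speed limits (degrees/s): [136.94, 136.94, 180, 180, 180, 180].

### API

Orientations are given as a 3x3 rotation matrix whose columns are the frame's x, y, z axes.
In Python, from rig import telemetry, optics, env gives the robot as it stands.
- The arm moves only by the tool send_rows, never from a script. Its argument "deltas" is a list that holds one entry, the list of rows, each a list of 7 numbers: the shift along the tool's x, y, z in m, then the turn, a rotation vector about the tool's x, y, z in rad, then the opening, from -1 (shut) to 1 (fully open), so that 0 is half open. In form: [[[x, y, z, ax, ay, az, grip], ...]]. A call has 1 to 12 rows; each row shifts and turns the commanded pose from where the row before left it, along the tool's axes as they then stand; what a row does not reach is not made up. A row lasts 1/8 s, in which the tool goes at most 62.5 mm and 10.7 degrees, less where a joint would pass 70% of its speed; a pose out of reach is approached as far as the arm can. A call is refused whole if a number of a shift passes 0.0625 or a number of a turn 0.188, either way. A call with a gripper value outside its range is refused whole. The fingers move at their own pace and stop on an object; "squeeze" is the grip in N (left out, the last holds). Time passes only in rows, so rows that do not move let the fingers close. It gives the time, the measured TCP pose, the force, the opening and the grip force at its end, in the units of the state.
- telemetry.observe(): the state, without advancing time (a new reading comes with each control period).
- optics.get_image(name): name is "scene" or "top" or "wrist"; returns a dict with "image" (384x512x3 uint8, red, green, blue), "range_z" (384x512 float32, m along the optical axis (not along the pixel's ray), 0 where there is no reading), "K" (3x3 intrinsics, pixels), "rvec" (rotation vector, rad) and "tvec" (3), from world to camera coordinates, as OpenCV has them; the wrist camera has in their place "hand_eye" (4x4, takes a point from camera to tool coordinates, whose origin is the TCP and whose axes are the flange's). Camera axes: x right, y down, z forward; pixel columns grow to the right and rows downward; lengths in m; the calibration is good to about 2 mm. A picture is of the moment at which its call begins: read the wrist's pose just before it.
- env.close_job(): hands the job in; it is judged then, once.
The state is a dict: "time_s": time; "q": joint angles; "qvel": joint speeds; "joint_efforts": joint torques, N m; "position": TCP position; "tool_rot": TCP orientation; "ft_force": force on the tool from outside, world axes, zero at the start; "wrist_torque": the same for the moment, N m; "grip_width": finger opening in m; "gripper_force": force on a finger pad.
Only numpy, scipy, OpenCV 4.12 (cv2) and the standard library are available. Lean on these libraries where they do the work, as an engineer would, in place of code of your own. Each camera call takes 0.05 s, during which the arm holds its last target. There are 200 camera calls.

### The job

Put the glass bottle and the torch away in the bin that is tilted out of the plastic rack: one in each end compartment, the bottle with its cap up, each let down along the slope until you feel it stand on the soap already inside, neither dropped nor rammed down. When both stand in there by themselves, push the bin shut; leave the other things where they are.

Things in the scene. Friction and masses are not known exactly. Their poses are not given: they have to be found in the camera images.
- rack: Fixed grey plastic rack that carries the bin: 276 mm wide, 118 mm deep, 290 mm high, side cheeks, open front (-x), and a top board whose underside is 254 mm above the bin's floor: it covers the bin when shut. Origin: at table level right under the bin's hinge line, half-way across; x to the rack's back, y to its left, z up.
- bin: White plastic bin hinged at its foot. Origin: on the hinge line, 28 mm above the table, half-way across. Axes turn with it: z up along the front panel, y along the hinge, x to its back. It starts tilted out to its stop, z leaning 0.65 rad to the rack's front; shut = z vertical. 254 mm wide; floor at z=0; front panel 5 mm thick, inner face x=-7 mm; 130 mm high; back wall x=68, 155 mm high.
- cell_l (a point): Mouth centre of the bin's left end compartment (y=+81 mm in the bin's frame), level with the partitions' tops, 100 mm above the floor, 37.5 mm from the front panel's inner face. Axes as the bin's, z out of the compartment. Inside 84 mm (y) by 75 mm (x). At its bottom soap cakes lie flat, how high is not known and differs per side: their top is somewhere in the lowest 70 mm.
- cell_r (a point): The same for the right end compartment (y=-81 mm in the bin's frame). The partitions and end walls are 4 mm thick and 100 mm high. The middle compartment, 70 mm wide, is already full of soap cakes.
- bin_lip (a point): Outer edge of the pull lip at the middle of the front panel's top: a ledge 90 mm wide, 5 mm thick, 15 mm out of the panel, 127.5 mm above the bin's floor. Axes as the bin's. Push here to shut the bin: no latch, 0.6 kg, light friction; within about the last 0.15 rad it falls shut and stays shut by its own weight.
- bottle: Brown glass bottle with a steel twist cap, standing on the trunk, 160 mm tall, about 0.26 kg: round body 48 mm diameter up to 90 mm, narrowing to a 26 mm neck at 116 mm, cap 32 mm diameter (33 mm over its beads) from 126 mm to the top at 160 mm. Origin: centre of its foot; z up along the bottle to the cap.
- bottle_mid (a point): Middle of the bottle, on its axis, 80 mm above its foot and 80 mm below the top of its cap. Axes as the bottle's.
- torch: Black hand torch standing on its lens end, 160 mm tall, about 0.22 kg: head 48 mm diameter up to 42 mm, then a straight round barrel of 42 mm diameter (43 mm over its ribs) to the top at 160 mm. Origin: centre of the lens end it stands on; z up along the torch.
- torch_mid (a point): Middle of the torch, on its axis, 80 mm above its lens end. Axes as the torch's.
- lantern: Bystander: blue solar lantern, 116 mm diameter, 161 mm tall; origin at the centre of its underside.
- plate: Bystander: steel plate lying flat, 210 mm diameter, 22 mm high; origin at the centre of its underside.
- comb: Bystander: yellow comb lying flat, 175 mm long (its x), 34 mm wide, 6 mm thick; origin near its middle.
- tumbler: Bystander: steel tumbler, mouth 70 mm diameter, 85 mm tall; origin at the centre of its foot.
- jar: Bystander: squat glass jar, 84 mm diameter, 105 mm tall; origin at the centre of its foot.
- radio: Bystander: black radio set, 170 mm long (its y), 45 mm deep, 120 mm tall with its handle; origin at the centre of its underside.
Not all that is in view belongs to the job. What is shaped like the bottle but purple is not meant.

How it is judged (in metres and radians):
On the way:
1. bottle and torch both stand in the bin, one in each end compartment, let go, with the bin still tilted out (((x of bottle_mid in the frame of cell_l between -0.042 and 0.042 m and y of bottle_mid in the frame of cell_l between -0.042 and 0.042 m and z of bottle_mid in the frame of cell_l between -0.022 and 0.065 m and angle between the z axis of bottle_mid and the z axis of cell_l, either way round below 0.35 rad and x of torch_mid in the frame of cell_r between -0.042 and 0.042 m and y of torch_mid in the frame of cell_r between -0.042 and 0.042 m and z of torch_mid in the frame of cell_r between -0.022 and 0.065 m and angle between the z axis of torch_mid and the z axis of cell_r, either way round below 0.35 rad) or (x of bottle_mid in the frame of cell_r between -0.042 and 0.042 m and y of bottle_mid in the frame of cell_r between -0.042 and 0.042 m and z of bottle_mid in the frame of cell_r between -0.022 and 0.065 m and angle between the z axis of bottle_mid and the z axis of cell_r, either way round below 0.35 rad and x of torch_mid in the frame of cell_l between -0.042 and 0.042 m and y of torch_mid in the frame of cell_l between -0.042 and 0.042 m and z of torch_mid in the frame of cell_l between -0.022 and 0.065 m and angle between the z axis of torch_mid and the z axis of cell_l, either way round below 0.35 rad)) and angle between bin's own z axis and vertical above 0.5 rad and contact force between the fingers and bottle below 0.05 N and contact force between the fingers and torch below 0.05 N), for 0.2 s.
At the end, for the whole second after the job is handed in: Bin shut (within 0.06 rad of upright); bottle, cap up, in one end compartment and torch in the other: middle within 42 mm of the compartment's centre line each way, 78 to 165 mm above the bin's floor, in line with the bin within 0.35 rad; both let go and at rest (((x of bottle_mid in the frame of cell_l between -0.042 and 0.042 m and y of bottle_mid in the frame of cell_l between -0.042 and 0.042 m and z of bottle_mid in the frame of cell_l between -0.022 and 0.065 m and angle between the z axis of bottle_mid and the z axis of cell_l, either way round below 0.35 rad and x of torch_mid in the frame of cell_r between -0.042 and 0.042 m and y of torch_mid in the frame of cell_r between -0.042 and 0.042 m and z of torch_mid in the frame of cell_r between -0.022 and 0.065 m and angle between the z axis of torch_mid and the z axis of cell_r, either way round below 0.35 rad) or (x of bottle_mid in the frame of cell_r between -0.042 and 0.042 m and y of bottle_mid in the frame of cell_r between -0.042 and 0.042 m and z of bottle_mid in the frame of cell_r between -0.022 and 0.065 m and angle between the z axis of bottle_mid and the z axis of cell_r, either way round below 0.35 rad and x of torch_mid in the frame of cell_l between -0.042 and 0.042 m and y of torch_mid in the frame of cell_l between -0.042 and 0.042 m and z of torch_mid in the frame of cell_l between -0.022 and 0.065 m and angle between the z axis of torch_mid and the z axis of cell_l, either way round below 0.35 rad)) and angle between bin's own z axis and vertical below 0.06 rad and angle between bottle's own z axis and vertical below 0.35 rad and contact force between the fingers and bottle below 0.05 N and contact force between the fingers and torch below 0.05 N and linear speed of each of bottle, torch below 0.03 m/s); the robot touches nothing.
It fails at once if the bottle is dropped (it falls or topples, free of the fingers, faster than 0.25 m/s while the bin is out) (angle between bin's own z axis and vertical above 0.5 rad and linear speed of bottle above 0.25 m/s and contact force between the fingers and bottle below 0.05 N).
It fails at once if the bottle is rammed into the bin (held, it is pressed on the bin or its contents with more than 60 N while the bin is out) (angle between bin's own z axis and vertical above 0.5 rad and contact force between bottle and bin above 60 N and contact force between the fingers and bottle above 5 N).
It fails at once if the torch is dropped (it falls or topples, free of the fingers, faster than 0.25 m/s while the bin is out) (angle between bin's own z axis and vertical above 0.5 rad and linear speed of torch above 0.25 m/s and contact force between the fingers and torch below 0.05 N).
It fails at once if the torch is rammed into the bin (held, it is pressed on the bin or its contents with more than 60 N while the bin is out) (angle between bin's own z axis and vertical above 0.5 rad and contact force between torch and bin above 60 N and contact force between the fingers and torch above 5 N).
It fails at once if a bystander (lantern, plate, comb, tumbler, jar or radio) is shifted by more than 30 mm (distance of any of lantern, plate, comb, tumbler, jar, radio from where it was at the start of the episode above 0.03 m).
It also fails if it takes over 67 s, if anything falls off the work surface, if the arm or the gripper's body presses on something with over 40 N, if the wrist force passes 120 N, or if a joint passes its speed limit or range.

## Working session

There is one attempt and no reset: what is moved stays moved. The work goes in short steps, Python scripts to look and compute and a tool call to move; the robot and the scene stay as the last step left them, time stands still between calls to the robot, and variables do not carry over. Pictures are saved under pics/ and viewed, at most 10 in all, crops included, and the job is handed in when it is done.

Besides the shell and the picture viewer there is one more tool, called after ">>>" by a JSON object that holds its "fn" and its "kwargs", one argument or row to a line. send_rows: Moves the arm, as the interface text tells. Its arguments: {"type":"object","properties":{"deltas":{"type":"array"},"squeeze":{"type":"number"}},"required":["deltas"]}

```bash
ls; mkdir -p pics; cat > h.py <<'E'
import numpy as np, cv2
from rig import telemetry, optics, env
def grab(n):
    s=telemetry.observe(); d=optics.get_image(n)
    K=np.array(d['K']); 
    if 'rvec' in d and d['rvec'] is not None and n!='wrist':
        R=cv2.Rodrigues(np.array(d['rvec'],float))[0]; t=np.array(d['tvec'],float).ravel()
        Rc=R.T; c=-R.T@t
    else:
        H=np.array(d['hand_eye']); T=np.eye(4); T[:3,:3]=np.array(s['tool_rot']); T[:3,3]=s['position']
        M=T@H; Rc=M[:3,:3]; c=M[:3,3]
    z=d['range_z']; v,u=np.mgrid[:z.shape[0],:z.shape[1]]
    ray=np.stack([(u-K[0,2])/K[0,0],(v-K[1,2])/K[1,1],np.ones_like(z)],-1)
    P=(ray*z[...,None])@Rc.T+c
    P[z==0]=np.nan
    return d['image'],P,(K,Rc,c)
E
python3 - <<'E'
from h import *
s=telemetry.observe();print(s)
for n in('scene','top'):
    im,P,c=grab(n); cv2.imwrite(f'pics/{n}.png',im[...,::-1]); np.savez(f'{n}.npz',im=im,P=P); print(n,c[2])
E
```

```text
pics
{'time_s': 0.0, 'q': array([ 5.68195819e+01,  2.18424690e+01,  7.43865545e+01, -2.89907824e-04,
        8.38593159e+01, -1.23352684e+01]), 'qvel': array([ 0.01447215, -0.10389779,  0.11894644, -0.04644197, -0.03862183,
       -0.03741599]), 'joint_efforts': array([ 1.21299126e-03, -4.48467028e+01, -2.31274813e+01, -2.10788889e-04,
        4.84161035e-03,  1.03946923e-05]), 'position': array([0.19556123, 0.51376901, 0.2556873 ]), 'tool_rot': array([[-9.34545616e-01,  3.55842362e-01, -8.39588447e-04],
       [ 3.55843205e-01,  9.34544778e-01, -1.29317561e-03],
       [ 3.24466333e-04, -1.50729344e-03, -9.99998811e-01]]), 'ft_force': array([-0.06486383, -0.4351004 ,  0.72518406]), 'wrist_torque': array([-0.02195507, -0.03762199, -0.04583367]), 'gripper_force': 0.0, 'grip_width': 0.08500290653162233}
scene [ 0.40259168 -0.81490125  1.71442286]
top [ 0.3776335  -0.02581122  1.52447034]
```

View pics/scene.png

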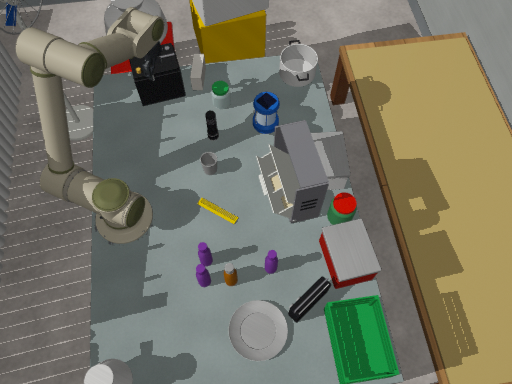

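View pics/top.png

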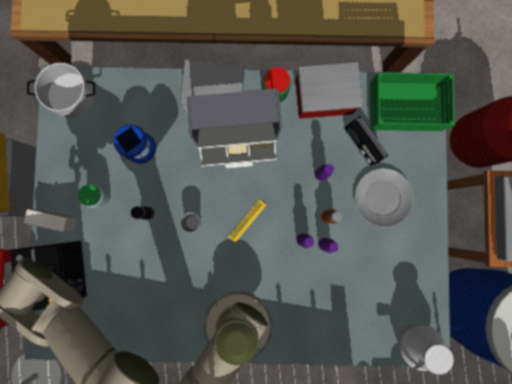

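The brown bottle is at scene (231,275) and top (332,216), with three purple ones around it. The torch is at scene (211,125) and top (142,212). The bin opens downwards in the top view at (238,150). Next I'll measure them.

```bash
python3 - <<'E'
import numpy as np, cv2
D={n:np.load(n+'.npz') for n in('scene','top')}
for n in D:
    im,P=D[n]['im'],D[n]['P']; hsv=cv2.cvtColor(im,cv2.COLOR_RGB2HSV); H,S,V=[hsv[...,i].astype(int) for i in range(3)]
    z=P[...,2]
    ok=(P[...,0]>0.1)&(P[...,0]<.8)&(abs(P[...,1])<.7)&(z>0.008)
    for nm,m in dict(brown=(H>5)&(H<20)&(S>120)&(z<.2),purple=(H>125)&(H<160)&(S>80),dark=(V<60)&(z>.03),blue=(H>100)&(H<125)&(S>150)).items():
        k,l,st,ce=cv2.connectedComponentsWithStats((m&ok).astype(np.uint8))
        for i in range(1,k):
            if st[i,4]>15:
                q=P[l==i]; print(n,nm,st[i,4],ce[i].round(),'med',np.median(q,0).round(3),'min',q.min(0).round(3),'max',q.max(0).round(3))
# rack top board z~.29
for n in D:
    P=D[n]['P']; m=(abs(P[...,2]-.29)<.006)&(P[...,0]>.3)&(abs(P[...,1])<.4)
    k,l,st,ce=cv2.connectedComponentsWithStats(m.astype(np.uint8)); i=1+np.argmax(st[1:,4])
    q=P[l==i]; r=cv2.minAreaRect(q[:,:2].astype(np.float32)); print(n,'rack',r,cv2.boxPoints(r),q[:,2].mean())
im=D['scene']['im'][120:300,180:340]; cv2.imwrite('pics/c1.png',cv2.resize(im,None,fx=4,fy=3.3,interpolation=3)[...,::-1])
E
```

```text
scene brown 150 [230. 278.] med [ 0.392 -0.334  0.089] min [ 0.369 -0.342  0.009] max [ 0.415 -0.311  0.12 ]
scene purple 495 [203. 265.] med [ 0.303 -0.293  0.103] min [ 0.272 -0.333  0.008] max [ 0.331 -0.21   0.169]
scene purple 243 [271. 262.] med [ 0.543 -0.304  0.104] min [ 0.523 -0.317  0.011] max [ 0.567 -0.27   0.171]
scene dark 181 [157.  30.] med [0.25  0.471 0.499] min [0.228 0.442 0.449] max [0.27  0.512 0.532]
scene dark 2054 [158.  74.] med [0.204 0.554 0.174] min [0.1   0.377 0.03 ] max [0.292 0.7   0.481]
scene dark 172 [266. 101.] med [0.629 0.364 0.162] min [0.593 0.326 0.149] max [0.667 0.406 0.171]
scene dark 239 [211. 124.] med [0.394 0.314 0.112] min [0.371 0.3   0.03 ] max [0.415 0.351 0.168]
scene dark 41 [142. 202.] med [ 0.103 -0.018  0.146] min [ 0.1   -0.036  0.117] max [ 0.109 -0.     0.17 ]
scene dark 110 [308. 204.] med [ 0.71  -0.12   0.153] min [ 0.68  -0.126  0.107] max [ 0.742 -0.115  0.196]
scene dark 535 [309. 299.] med [ 0.651 -0.45   0.094] min [ 0.58  -0.506  0.03 ] max [ 0.738 -0.38   0.111]
scene blue 330 [266. 104.] med [0.629 0.343 0.157] 
[... 2185 characters left out ...]
 0.626 0.535]
top dark 33 [240. 304.] med [ 0.102 -0.008  0.141] min [ 0.1   -0.03   0.098] max [0.105 0.006 0.161]
top blue 935 [133. 143.] med [0.623 0.353 0.157] min [0.57  0.305 0.023] max [0.68  0.414 0.169]
scene rack ((0.697279155254364, 0.017751991748809814), (0.11797446012496948, 0.2814759314060211), 6.092695236206055) [[ 0.6236876   0.15143424]
 [ 0.65356266 -0.12845176]
 [ 0.7708707  -0.11593026]
 [ 0.74099565  0.16395575]] 0.2905986538085883
top rack ((0.6944605708122253, 0.01740846037864685), (0.11909700930118561, 0.276225209236145), 6.269687652587891) [[ 0.62018514  0.1481918 ]
 [ 0.6503513  -0.12638126]
 [ 0.768736   -0.11337487]
 [ 0.73856986  0.16119818]] 0.28940216725722606
```

View pics/c1.png

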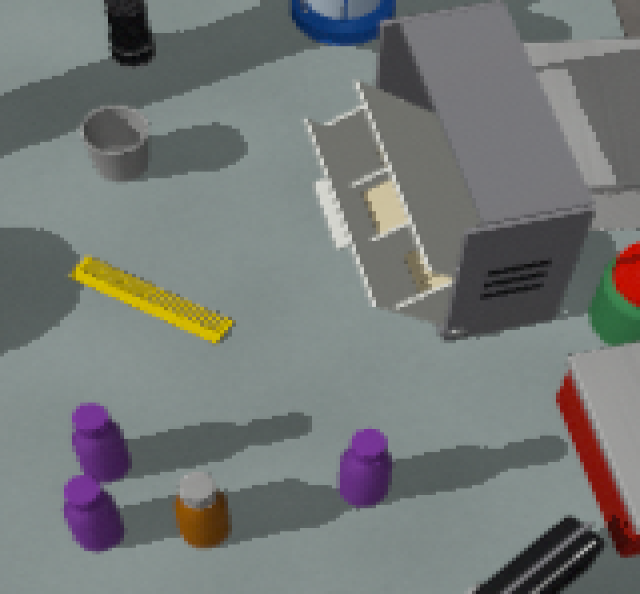

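```bash
cat > r1.py <<'E'
import numpy as np, cv2
D={n:np.load(n+'.npz') for n in('scene','top')}
for n in D:
    P=D[n]['P']; 
    for nm,c in dict(cap=(.392,-.318),torch=(.393,.325)).items():
        q=P[(np.hypot(P[...,0]-c[0],P[...,1]-c[1])<.04)&(P[...,2]>.152)&(P[...,2]<.175)]
        print(n,nm,len(q),((q.min(0)+q.max(0))/2).round(4),q.min(0).round(3),q.max(0).round(3),'mean',q.mean(0).round(4))
    a=np.radians(6.2); X=np.array([np.cos(a),np.sin(a)]);Y=np.array([-X[1],X[0]])
    C=np.array([.6955,.0175]); d=P[...,:2]-C; rx=d@X; ry=d@Y; z=P[...,2]
    print('front cheek/rack rx range', )
    for nm,(lo,hi,z0,z1,x0,x1) in dict(lip=(-.03,.03,.095,.135,-.25,-.1),panelL=(.06,.11,.11,.135,-.25,-.1),panelR=(-.11,-.06,.11,.135,-.25,-.1),backtopL=(.06,.11,.17,.21,-.15,-.05),backtopR=(-.11,-.06,.17,.21,-.15,-.05)).items():
        m=(ry>lo)&(ry<hi)&(z>z0)&(z<z1)&(rx>x0)&(rx<x1)
        i=np.argsort(rx[m])[:6]; j=np.argsort(-z[m])[:6]
        print(n,nm,m.sum(),'minx',np.c_[rx[m][i],z[m][i]].mean(0).round(4),'maxz',np.c_[rx[m][j],z[m][j]].mean(0).round(4))
    m=(z>.105)&(z<.2)&(rx<-.07)&(rx>-.2)&(abs(ry)<.2); print('bin ry',ry[m].min(),ry[m].max())
E
python3 r1.py
```

```text
scene cap 68 [ 0.3927 -0.3174  0.16  ] [ 0.378 -0.333  0.152] [ 0.407 -0.302  0.168] mean [ 0.3921 -0.3181  0.1605]
scene torch 73 [0.3939 0.3298 0.1633] [0.374 0.309 0.153] [0.414 0.351 0.174] mean [0.3945 0.3277 0.1605]
front cheek/rack rx range
scene lip 127 minx [-0.1422  0.1192] maxz [-0.13    0.1319]
scene panelL 47 minx [-0.1304  0.1272] maxz [-0.1296  0.1313]
scene panelR 48 minx [-0.13    0.1264] maxz [-0.1285  0.13  ]
scene backtopL 56 minx [-0.0819  0.1969] maxz [-0.0809  0.2005]
scene backtopR 62 minx [-0.0824  0.1971] maxz [-0.0816  0.1985]
bin ry -0.12977695981451504 0.12864442572770546
top cap 76 [ 0.3893 -0.3167  0.1592] [ 0.375 -0.331  0.152] [ 0.404 -0.302  0.166] mean [ 0.3893 -0.3174  0.159 ]
top torch 130 [0.3903 0.328  0.1588] [0.372 0.308 0.152] [0.408 0.348 0.166] mean [0.3904 0.3283 0.1592]
front cheek/rack rx range
top lip 195 minx [-0.1461  0.1162] maxz [-0.1343  0.1294]
top panelL 62 minx [-0.134   0.1241] maxz [-0.1314  0.1283]
top panelR 60 minx [-0.1345  0.1269] maxz [-0.1327  0.1282]
top backtopL 87 minx [-0.0857  0.1931] maxz [-0.0835  0.196 ]
top backtopR 87 minx [-0.0856  0.194 ] maxz [-0.0836  0.1966]
bin ry -0.12685231005785222 0.12698015521386935
```

```bash
cat >> h.py <<'E'
from scipy.spatial.transform import Rotation as Ro
A=np.radians(6.2); X=np.array([np.cos(A),np.sin(A),0]); Y=np.array([-X[1],X[0],0]); Z=np.array([0,0,1.])
HG=np.array([.6518,.0128,.028]); T=.65
XB=np.cos(T)*X+np.sin(T)*Z; ZB=np.cos(T)*Z-np.sin(T)*X
def binp(x,y,z): return HG+x*XB+y*Y+z*ZB
RD=np.c_[-X,Y,-Z]; RT=np.c_[-XB,Y,-ZB]
def rows(p0,R0,p1,R1,n,g):
    w=Ro.from_matrix(R0.T@R1).as_rotvec()/n; p=np.array(p0,float); R=R0.copy(); out=[]
    for i in range(n):
        d=(p0+(p1-p0)*(i+1)/n-p)
        r=[round(float(v),4) for v in np.r_[R.T@d,w]]+[g]; out.append(r)
        p=p+R@np.array(r[:3]); R=R@Ro.from_rotvec(r[3:6]).as_matrix()
    print(str(out).replace(' ','')); return p,R
def now():
    s=telemetry.observe(); return np.array(s['position']),np.array(s['tool_rot'])
E
python3 - <<'E'
from h import *
p,R=now()
p,R=rows(p,R,np.array([.391,.3285,.27]),RD,8,1)
p,R=rows(p,R,np.array([.391,.3285,.148]),RD,4,1)
print(binp(.0305-.009,.081,.3),binp(.0305-.009,-.081,.3))
E
```

```text
[[-0.0311,-0.013,-0.0018,-0.0001,-0.0001,-0.059,1],[-0.0302,-0.0147,-0.0017,-0.0001,-0.0001,-0.059,1],[-0.0294,-0.0165,-0.0018,-0.0001,-0.0001,-0.059,1],[-0.0283,-0.0183,-0.0018,-0.0001,-0.0001,-0.059,1],[-0.0271,-0.0198,-0.0017,-0.0001,-0.0001,-0.059,1],[-0.026,-0.0215,-0.0018,-0.0001,-0.0001,-0.059,1],[-0.0247,-0.0229,-0.0018,-0.0001,-0.0001,-0.059,1],[-0.0232,-0.0243,-0.0017,-0.0001,-0.0001,-0.059,1]]
[[0.0,0.0,0.0305,-0.0001,0.0,0.0,1],[0.0,0.0,0.0305,-0.0001,0.0,0.0,1],[0.0,0.0,0.0305,-0.0001,0.0,0.0,1],[0.0,0.0,0.0305,-0.0001,0.0,0.0,1]]
[0.47957375 0.0755668  0.27983665] [ 0.49706964 -0.08548566  0.27983665]
```

>>> {"fn": "send_rows", "kwargs": {
  "deltas": [
    [[-0.031, -0.013, -0.002, 0, 0, -0.059, 1], [-0.03, -0.0147, -0.002, 0, 0, -0.059, 1], [-0.0294, -0.0165, -0.002, 0, 0, -0.059, 1], [-0.0283, -0.0183, -0.002, 0, 0, -0.059, 1], [-0.027, -0.02, -0.002, 0, 0, -0.059, 1], [-0.026, -0.0215, -0.002, 0, 0, -0.059, 1], [-0.0247, -0.023, -0.002, 0, 0, -0.059, 1], [-0.0232, -0.0243, -0.002, 0, 0, -0.059, 1], [0, 0, 0, 0, 0, 0, 1], [0, 0, 0, 0, 0, 0, 1]]
  ],
  "squeeze": 80
}}

```text
time_s: 1.35
position: [0.3903, 0.3287, 0.2721]
tool_rot: [[-0.994, -0.107, -0.001], [-0.107, 0.994, -0.0], [0.001, -0.0, -1.0]]
ft_force: [0.8, 0.6, 0.2]
grip_width: 0.0854
gripper_force: 0.0
```

```bash
cat > w.py <<'E'
from h import *
import sys
p,R=now(); print(p.round(4),R.round(3).tolist())
im,P,c=grab('wrist'); cv2.imwrite('pics/%s.png'%sys.argv[1],im[...,::-1])
z0,z1=float(sys.argv[2]),float(sys.argv[3]); x,y=float(sys.argv[4]),float(sys.argv[5])
m=(P[...,2]>z0)&(P[...,2]<z1)&(np.hypot(P[...,0]-x,P[...,1]-y)<.045); q=P[m]
print(m.sum(),q.min(0).round(4),q.max(0).round(4),((q.min(0)+q.max(0))/2).round(4),'mean',q.mean(0).round(4))
E
python3 w.py w1 .14 .18 .391 .3285
```

```text
[0.3903 0.3287 0.2721] [[-0.994, -0.107, -0.001], [-0.107, 0.994, -0.0], [0.001, -0.0, -1.0]]
2126 [0.3701 0.3103 0.14  ] [0.4114 0.3519 0.1626] [0.3908 0.3311 0.1513] mean [0.3885 0.3309 0.159 ]
```

>>> {"fn": "send_rows", "kwargs": {
  "deltas": [
    [[0, 0.002, 0.034, 0, 0, 0, 1], [0, 0, 0.035, 0, 0, 0, 1], [0, 0, 0.035, 0, 0, 0, 1], [0, 0, 0.02, 0, 0, 0, 1], [0, 0, 0, 0, 0, 0, 1], [0, 0, 0, 0, 0, 0, -1], [0, 0, 0, 0, 0, 0, -1], [0, 0, 0, 0, 0, 0, -1], [0, 0, 0, 0, 0, 0, -1], [0, 0, 0, 0, 0, 0, -1], [0, 0, 0, 0, 0, 0, -1]]
  ],
  "squeeze": 80
}}

```text
time_s: 2.78
position: [0.3908, 0.3308, 0.1495]
tool_rot: [[-0.994, -0.108, 0.002], [-0.108, 0.994, 0.001], [-0.002, 0.001, -1.0]]
ft_force: [-0.8, -0.2, 6.5]
grip_width: 0.0403
gripper_force: 80.2
```

```bash
python3 - <<'E'
from h import *
p,R=now()
p,R=rows(p,R,np.array([.391,.331,.33]),RD,4,-1)
p,R=rows(p,R,binp(.0215,.081,.33),RT,8,-1)
print(p)
E
```

```text
[[-0.0001,0.0001,-0.0451,0.0003,0.0005,-0.0,-1],[-0.0002,0.0001,-0.0452,0.0003,0.0005,-0.0,-1],[-0.0,0.0,-0.0451,0.0003,0.0005,-0.0,-1],[-0.0001,0.0001,-0.0451,0.0003,0.0005,-0.0,-1]]
[[-0.0053,-0.0329,0.0033,-0.0,-0.0812,-0.0,-1],[-0.005,-0.033,0.0037,-0.0,-0.0812,-0.0,-1],[-0.0047,-0.0329,0.0041,-0.0,-0.0812,-0.0,-1],[-0.0043,-0.033,0.0045,-0.0,-0.0812,-0.0,-1],[-0.004,-0.0329,0.0048,-0.0,-0.0812,-0.0,-1],[-0.0036,-0.0329,0.0051,-0.0,-0.0812,-0.0,-1],[-0.0031,-0.033,0.0053,-0.0,-0.0812,-0.0,-1],[-0.0027,-0.0329,0.0057,-0.0,-0.0812,-0.0,-1]]
[0.46153065 0.07363849 0.30368345]
```

>>> {"fn": "send_rows", "kwargs": {
  "deltas": [
    [[0, 0, -0.045, 0, 0, 0, -1], [0, 0, -0.045, 0, 0, 0, -1], [0, 0, -0.045, 0, 0, 0, -1], [0, 0, -0.045, 0, 0, 0, -1], [-0.0053, -0.033, 0.0033, 0, -0.081, 0, -1], [-0.005, -0.033, 0.0037, 0, -0.081, 0, -1], [-0.0047, -0.033, 0.0041, 0, -0.081, 0, -1], [-0.0043, -0.033, 0.0045, 0, -0.081, 0, -1], [-0.004, -0.033, 0.0048, 0, -0.081, 0, -1], [-0.0036, -0.033, 0.0051, 0, -0.081, 0, -1], [-0.0031, -0.033, 0.0053, 0, -0.081, 0, -1], [-0.0027, -0.033, 0.0057, 0, -0.081, 0, -1]]
  ]
}}

```text
time_s: 4.28
position: [0.4607, 0.0717, 0.3019]
tool_rot: [[-0.791, -0.108, 0.602], [-0.086, 0.994, 0.065], [-0.605, -0.001, -0.796]]
ft_force: [1.6, 0.2, -2.1]
grip_width: 0.0404
gripper_force: 81.4
```

>>> {"fn": "send_rows", "kwargs": {
  "deltas": [
    [[0, 0, 0, 0, 0, 0, -1], [0, 0, 0, 0, 0, 0, -1]]
  ]
}}

```text
time_s: 4.53
position: [0.4608, 0.0728, 0.3021]
tool_rot: [[-0.793, -0.108, 0.599], [-0.086, 0.994, 0.065], [-0.603, 0.0, -0.798]]
ft_force: [0.6, 0.1, -2.0]
grip_width: 0.0403
gripper_force: 81.7
```

```bash
python3 - <<'E'
from h import *
p,R=now(); d=p-HG; print('bin coords',[round(float(d@v),4) for v in(XB,Y,ZB)],(RT.T@R).round(3).tolist(),telemetry.observe()['grip_width'],telemetry.observe()['ft_force'])
im,P,c=grab('scene'); cv2.imwrite('pics/s2.png',cv2.resize(im[40:240,150:350],(700,600),interpolation=3)[...,::-1])
E
```

```text
bin coords [0.0199, 0.0803, 0.3292] [[1.0, -0.0, 0.003], [0.0, 1.0, 0.0], [-0.003, -0.0, 1.0]] 0.040285991767506295 [ 0.55665711  0.07174555 -2.03547411]
```

View pics/s2.png

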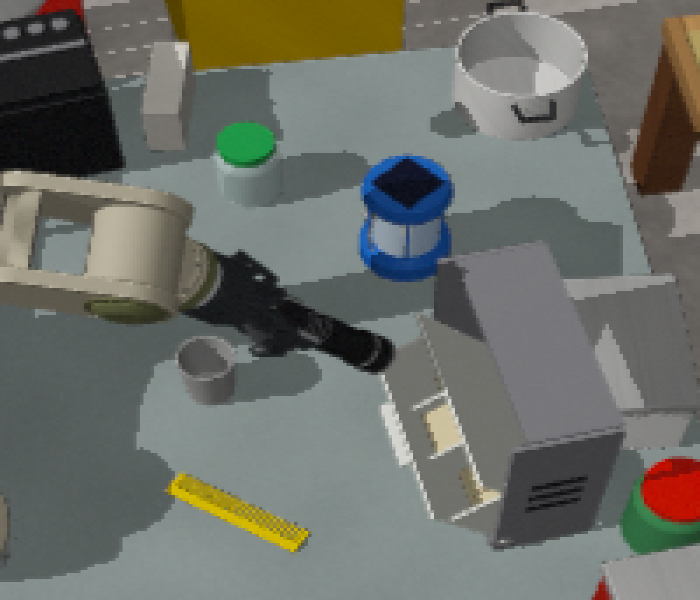

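```bash
python3 - <<'E'
from h import *
for n in('scene','top'):
    P=np.load(n+'.npz')['P']; d=P-HG; bx,by,bz=d@XB,d@Y,d@ZB
    for s in(1,-1):
        m=(bx>-.002)&(bx<.062)&(s*by>.045)&(s*by<.118)&(bz<.1)&(bz>-.01)
        print(n,s,m.sum(),np.histogram(bz[m],bins=np.arange(-.01,.1,.01))[0], 'inner-x',np.histogram(bz[m&(bx<.052)&(bx>.005)],bins=np.arange(-.01,.1,.01))[0])
im,P,c=grab('wrist'); d=P-HG; bx,by,bz=d@XB,d@Y,d@ZB
m=(bx>.005)&(bx<.055)&(by>.045)&(by<.118)&(bz<.1)&(bz>-.01); print(m.sum(),np.histogram(bz[m],bins=np.arange(-.01,.1,.01))[0])
E
```

```text
scene 1 5 [0 0 3 0 0 0 1 0 1 0] inner-x [0 0 0 0 0 0 0 0 0 0]
scene -1 63 [ 0  0  0  0 11 52  0  0  0  0] inner-x [ 0  0  0  0  9 32  0  0  0  0]
top 1 0 [0 0 0 0 0 0 0 0 0 0] inner-x [0 0 0 0 0 0 0 0 0 0]
top -1 55 [ 0  0  0  0  1 51  3  0  0  0] inner-x [ 0  0  0  0  0 17  1  0  0  0]
863 [  1  12 850   0   0   0   0   0   0   0]
```

>>> {"fn": "send_rows", "kwargs": {
  "deltas": [
    [[-0.0025, 0.0005, 0.015, 0, 0, 0, -1], [0, 0, 0.015, 0, 0, 0, -1], [0, 0, 0.015, 0, 0, 0, -1], [0, 0, 0.01, 0, 0, 0, -1], [0, 0, 0, 0, 0, 0, -1]]
  ]
}}

```text
time_s: 5.25
position: [0.4962, 0.0771, 0.2588]
tool_rot: [[-0.794, -0.108, 0.599], [-0.086, 0.994, 0.066], [-0.602, 0.0, -0.798]]
ft_force: [-0.0, -0.2, -2.4]
grip_width: 0.0404
gripper_force: 81.6
```

>>> {"fn": "send_rows", "kwargs": {
  "deltas": [
    [[0, 0, 0.015, 0, 0, 0, -1], [0, 0, 0.015, 0, 0, 0, -1], [0, 0, 0.015, 0, 0, 0, -1], [0, 0, 0, 0, 0, 0, -1]]
  ]
}}

```text
time_s: 5.75
position: [0.5233, 0.0799, 0.2224]
tool_rot: [[-0.794, -0.108, 0.598], [-0.086, 0.994, 0.066], [-0.602, 0.001, -0.799]]
ft_force: [-0.1, 0.5, -1.6]
grip_width: 0.0403
gripper_force: 81.6
```

```bash
cat > b.py <<'E'
from h import *
s=telemetry.observe(); p,R=now(); d=p-HG; f=s['ft_force']; print('bin coords',[round(float(d@v),4) for v in(XB,Y,ZB)],'F bin',[round(float(f@v),1) for v in(XB,Y,ZB)],'tilt err',(RT.T@R)[0,2].round(4),s['time_s'])
E
python3 b.py
```

```text
bin coords [0.0217, 0.0806, 0.2277] F bin [-1.0, 0.5, -1.2] tilt err 0.0042 5.75
```

>>> {"fn": "send_rows", "kwargs": {
  "deltas": [
    [[0, 0, 0.015, 0, 0, 0, -1], [0, 0, 0.015, 0, 0, 0, -1], [0, 0, 0.012, 0, 0, 0, -1], [0, 0, 0.003, 0, 0, 0, -1], [0, 0, 0.003, 0, 0, 0, -1], [0, 0, 0.003, 0, 0, 0, -1]]
  ]
}}

```text
time_s: 6.5
position: [0.5537, 0.0832, 0.1833]
tool_rot: [[-0.792, -0.108, 0.601], [-0.086, 0.994, 0.065], [-0.604, -0.0, -0.797]]
ft_force: [-0.5, -0.7, -1.8]
grip_width: 0.0404
gripper_force: 81.7
```

>>> {"fn": "send_rows", "kwargs": {
  "deltas": [
    [[0, 0, 0.002, 0, 0, 0, -1], [0, 0, 0.002, 0, 0, 0, -1]]
  ]
}}

```text
time_s: 6.75
position: [0.5561, 0.0834, 0.18]
tool_rot: [[-0.792, -0.108, 0.6], [-0.086, 0.994, 0.065], [-0.604, -0.0, -0.797]]
ft_force: [0.7, 0.4, -1.7]
grip_width: 0.0407
gripper_force: 81.7
```

```bash
python3 b.py
```

```text
bin coords [0.0223, 0.0806, 0.174] F bin [-0.4, 0.4, -1.8] tilt err 0.0017 6.75
```

Foot at about 24.5 mm; soap expected at 10 to 20.

>>> {"fn": "send_rows", "kwargs": {
  "deltas": [
    [[0, 0, 0.002, 0, 0, 0, -1], [0, 0, 0.002, 0, 0, 0, -1]]
  ]
}}

```text
time_s: 7.0
position: [0.5585, 0.0837, 0.1767]
tool_rot: [[-0.793, -0.108, 0.6], [-0.086, 0.994, 0.065], [-0.604, -0.0, -0.797]]
ft_force: [-0.0, 0.6, -1.6]
grip_width: 0.04
gripper_force: 81.7
```

>>> {"fn": "send_rows", "kwargs": {
  "deltas": [
    [[0, 0, 0.0015, 0, 0, 0, -1], [0, 0, 0.0015, 0, 0, 0, -1]]
  ]
}}

```text
time_s: 7.25
position: [0.5602, 0.0839, 0.1742]
tool_rot: [[-0.793, -0.108, 0.6], [-0.086, 0.994, 0.065], [-0.604, -0.0, -0.797]]
ft_force: [-0.2, 0.4, -1.3]
grip_width: 0.0402
gripper_force: 81.7
```

```bash
python3 b.py
```

```text
bin coords [0.0221, 0.0806, 0.1668] F bin [-0.9, 0.4, -0.9] tilt err 0.0021 7.25
```

>>> {"fn": "send_rows", "kwargs": {
  "deltas": [
    [[0, 0, 0.0015, 0, 0, 0, -1], [0, 0, 0.0015, 0, 0, 0, -1]]
  ]
}}

```text
time_s: 7.5
position: [0.5621, 0.0841, 0.1719]
tool_rot: [[-0.793, -0.108, 0.6], [-0.086, 0.994, 0.065], [-0.604, -0.0, -0.797]]
ft_force: [-4.5, 0.2, 4.2]
grip_width: 0.0403
gripper_force: 82.0
```

>>> {"fn": "send_rows", "kwargs": {
  "deltas": [
    [[0, 0, 0.001, 0, 0, 0, -1], [0, 0, 0.001, 0, 0, 0, -1]]
  ]
}}

```text
time_s: 7.75
position: [0.5635, 0.0842, 0.1722]
tool_rot: [[-0.79, -0.108, 0.603], [-0.086, 0.994, 0.065], [-0.607, -0.001, -0.795]]
ft_force: [-14.5, -0.5, 21.3]
grip_width: 0.0409
gripper_force: 84.0
```

```bash
python3 b.py
```

```text
bin coords [0.0236, 0.0806, 0.1633] F bin [1.4, 1.1, 25.7] tilt err -0.0018 7.75
```

>>> {"fn": "send_rows", "kwargs": {
  "deltas": [
    [[0.001, 0, -0.0015, 0, 0, 0, -1], [0.0015, 0, 0, 0, 0, 0, -1], [0.0015, 0, 0, 0, 0, 0, -1]]
  ]
}}

```text
time_s: 8.12
position: [0.56, 0.0837, 0.1704]
tool_rot: [[-0.79, -0.107, 0.603], [-0.086, 0.994, 0.065], [-0.607, -0.0, -0.795]]
ft_force: [-2.9, 2.0, 8.8]
grip_width: 0.0405
gripper_force: 82.8
```

```bash
python3 b.py
```

```text
bin coords [0.0196, 0.0805, 0.164] F bin [3.2, 2.3, 8.6] tilt err -0.0017 8.125
```

>>> {"fn": "send_rows", "kwargs": {
  "deltas": [
    [[0.001, 0, 0, 0, 0, 0, -1], [0.001, 0, 0, 0, 0, 0, -1]]
  ]
}}

```text
time_s: 8.38
position: [0.5589, 0.0836, 0.1697]
tool_rot: [[-0.789, -0.107, 0.604], [-0.086, 0.994, 0.065], [-0.608, -0.001, -0.794]]
ft_force: [-2.8, 2.5, 10.7]
grip_width: 0.0405
gripper_force: 82.9
```

```bash
python3 b.py
```

```text
bin coords [0.0183, 0.0804, 0.1641] F bin [4.4, 2.8, 10.0] tilt err -0.0033 8.375
```

>>> {"fn": "send_rows", "kwargs": {
  "deltas": [
    [[0.001, 0, 0, 0, 0, 0, -1], [0.001, 0, 0, 0, 0, 0, -1]]
  ]
}}

```text
time_s: 8.62
position: [0.5573, 0.0834, 0.1686]
tool_rot: [[-0.789, -0.107, 0.604], [-0.086, 0.994, 0.064], [-0.608, -0.001, -0.794]]
ft_force: [-4.3, 0.8, 9.4]
grip_width: 0.0406
gripper_force: 82.9
```

```bash
python3 b.py
```

```text
bin coords [0.0163, 0.0804, 0.1641] F bin [2.3, 1.2, 10.0] tilt err -0.0033 8.625
```

>>> {"fn": "send_rows", "kwargs": {
  "deltas": [
    [[0.001, 0, 0, 0, 0, 0, -1], [0.001, 0, 0, 0, 0, 0, -1]]
  ]
}}

```text
time_s: 8.88
position: [0.556, 0.0832, 0.1678]
tool_rot: [[-0.789, -0.107, 0.605], [-0.086, 0.994, 0.064], [-0.609, -0.001, -0.793]]
ft_force: [-1.4, 2.4, 10.9]
grip_width: 0.0405
gripper_force: 83.0
```

```bash
python3 b.py
```

```text
bin coords [0.0148, 0.0803, 0.1643] F bin [5.7, 2.5, 9.4] tilt err -0.0046 8.875
```

>>> {"fn": "send_rows", "kwargs": {
  "deltas": [
    [[0.001, 0, 0, 0, 0, 0, -1], [0.001, 0, 0, 0, 0, 0, -1]]
  ]
}}

```text
time_s: 9.12
position: [0.5544, 0.0829, 0.1664]
tool_rot: [[-0.789, -0.107, 0.605], [-0.086, 0.994, 0.064], [-0.609, -0.001, -0.793]]
ft_force: [-2.5, 2.1, 11.3]
grip_width: 0.0406
gripper_force: 83.0
```

```bash
python3 b.py
```

```text
bin coords [0.0127, 0.0802, 0.1643] F bin [5.0, 2.3, 10.4] tilt err -0.0043 9.125
```

```bash
python3 - <<'E'
from h import *
for n in('scene','top','wrist'):
    im,P,c=grab(n); d=P-HG; bx,by,bz=d@XB,d@Y,d@ZB; V=im.max(-1)
    for lo in np.arange(.03,.15,.02):
        m=(bz>lo)&(bz<lo+.02)&(abs(by-.081)<.035)&(bx>-.02)&(bx<.06)&(V<70)
        if m.sum()>5: print(n,round(lo+.01,3),m.sum(),'bx',bx[m].min().round(4),bx[m].max().round(4),'by',by[m].min().round(4),by[m].max().round(4))
    if n=='scene': cv2.imwrite('pics/s3.png',cv2.resize(im[120:220,200:330],(780,600),interpolation=3)[...,::-1])
E
```

```text
scene 0.08 19 bx 0.0031 0.0341 by 0.0583 0.0918
scene 0.1 35 bx -0.007 0.0392 by 0.0576 0.0955
scene 0.12 31 bx 0.0084 0.0394 by 0.0573 0.0866
scene 0.14 28 bx 0.0157 0.0408 by 0.0494 0.0881
top 0.06 11 bx -0.0115 0.02 by 0.0564 0.1042
top 0.08 15 bx -0.0124 0.0273 by 0.0588 0.1071
top 0.1 36 bx -0.0105 0.0351 by 0.0487 0.1138
top 0.12 36 bx 0.0211 0.036 by 0.0592 0.0991
top 0.14 34 bx 0.0199 0.035 by 0.059 0.0984
wrist 0.1 46 bx -0.0007 0.0069 by 0.0615 0.0994
wrist 0.12 359 bx -0.0069 0.0067 by 0.0621 0.0994
wrist 0.14 648 bx -0.0071 0.0082 by 0.0476 0.1119
```

View pics/s3.png

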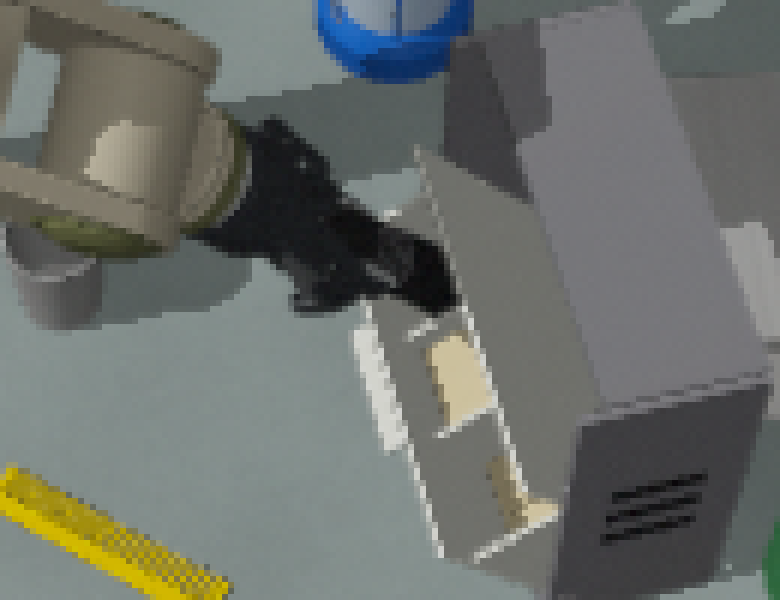

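>>> {"fn": "send_rows", "kwargs": {
  "deltas": [
    [[0.001, 0, 0, 0, 0, 0, -1], [0, 0, 0, 0, 0, 0, -1], [0, 0, 0, 0, 0, 0, -1]]
  ],
  "squeeze": 20
}}

```text
time_s: 9.65
position: [0.5541, 0.0828, 0.1663]
tool_rot: [[-0.788, -0.107, 0.606], [-0.086, 0.994, 0.064], [-0.61, -0.001, -0.793]]
ft_force: [0.6, 2.1, 11.2]
grip_width: 0.0403
gripper_force: 82.9
```

```bash
python3 b.py
```

```text
bin coords [0.0124, 0.0802, 0.1643] F bin [7.4, 2.0, 8.4] tilt err -0.0057 9.65
```

>>> {"fn": "send_rows", "kwargs": {
  "deltas": [
    [[0, 0, 0, 0, 0, 0, -0.02], [0, 0, 0, 0, 0, 0, 0.02], [0, 0, 0, 0, 0, 0, 0.06], [0, 0, 0, 0, 0, 0, 0.15], [0, 0, 0, 0, 0, 0, 0.4], [0, 0, 0, 0, 0, 0, 0.8], [0, 0, 0, 0, 0, 0, 1]]
  ]
}}

```text
time_s: 10.52
position: [0.552, 0.083, 0.1637]
tool_rot: [[-0.793, -0.108, 0.6], [-0.086, 0.994, 0.065], [-0.604, -0.0, -0.797]]
ft_force: [-0.1, 0.0, -0.2]
grip_width: 0.0851
gripper_force: 0.0
```

```bash
python3 b.py
```

```text
bin coords [0.0092, 0.0805, 0.1635] F bin [-0.2, 0.0, -0.1] tilt err 0.002 10.525
```

>>> {"fn": "send_rows", "kwargs": {
  "deltas": [
    [[-0.004, 0, -0.015, 0, 0, 0, 1], [0, 0, -0.035, 0, 0, 0, 1], [0, 0, -0.05, 0, 0, 0, 1], [0, 0, -0.05, 0, 0, 0, 1], [0, 0, 0, 0, 0, 0, 1]]
  ]
}}

```text
time_s: 11.15
position: [0.4641, 0.0734, 0.2897]
tool_rot: [[-0.788, -0.107, 0.606], [-0.087, 0.994, 0.063], [-0.609, -0.003, -0.793]]
ft_force: [0.7, -0.2, -0.6]
grip_width: 0.0853
gripper_force: 0.0
```

```bash
python3 - <<'E'
from h import *
for n in('scene','top','wrist'):
    im,P,c=grab(n); d=P-HG; bx,by,bz=d@XB,d@Y,d@ZB; V=im.max(-1)
    for lo in np.arange(.07,.19,.02):
        m=(bz>lo)&(bz<lo+.02)&(abs(by-.081)<.035)&(bx>-.02)&(bx<.06)&(V<70)
        if m.sum()>5: print(n,round(lo+.01,3),m.sum(),'bx',bx[m].min().round(4),bx[m].max().round(4),'by',by[m].min().round(4),by[m].max().round(4),bz[m].max().round(4))
p,R=now(); 
p,R=rows(p,R,np.array([.39,-.317,.28]),RD,12,1)
E
```

```text
scene 0.08 20 bx 0.0074 0.0374 by 0.056 0.0985 0.0899
scene 0.1 34 bx -0.0003 0.0403 by 0.0584 0.096 0.1092
scene 0.12 35 bx 0.0048 0.0379 by 0.0566 0.0905 0.1293
scene 0.14 32 bx 0.0099 0.039 by 0.0537 0.0851 0.1496
scene 0.16 36 bx -0.0051 0.039 by 0.0555 0.0887 0.1698
scene 0.18 73 bx -0.0005 0.0372 by 0.058 0.0991 0.1828
top 0.08 13 bx -0.0101 0.03 by 0.0588 0.104 0.0883
top 0.1 37 bx -0.0092 0.0344 by 0.0591 0.1034 0.1099
top 0.12 37 bx 0.0179 0.0347 by 0.0592 0.0994 0.1294
top 0.14 38 bx 0.0156 0.0342 by 0.0593 0.0992 0.1486
top 0.16 41 bx 0.0154 0.035 by 0.0591 0.0991 0.1693
top 0.18 103 bx -0.0047 0.0327 by 0.0605 0.0987 0.1815
wrist 0.08 9 bx 0.0009 0.0074 by 0.0616 0.0998 0.0883
wrist 0.1 21 bx -0.0033 0.006 by 0.0616 0.0991 0.1098
wrist 0.12 28 bx -0.0063 0.0038 by 0.0622 0.0958 0.1265
wrist 0.16 36 bx -0.0087 0.0039 by 0.0642 0.099 0.17
wrist 0.18 1586 bx -0.0084 0.0322 by 0.0608 0.1005 0.1783
[[0.008,-0.0317,-0.0055,-0.0,0.054,-0.0,1],[0.0083,-0.0317,-0.0051,-0.0,0.054,-0.0,1],[0.0086,-0.0316,-0.0045,-0.0,0.054,-0.0,1],[0.0088,-0.0317,-0.0042,-0.0,0.054,-0.0,1],[0.009,-0.0317,-0.0036,-0.0,0.054,-0.0,1],[0.0092,-0.0317,-0.0032,-0.0,0.054,-0.0,1],[0.0094,-0.0317,-0.0026,-0.0,0.054,-0.0,1],[0.0095,-0.0316,-0.0022,-0.0,0.054,-0.0,1],[0.0096,-0.0317,-0.0016,-0.0,0.054,-0.0,1],[0.0097,-0.0317,-0.0011,-0.0,0.054,-0.0,1],[0.0097,-0.0317,-0.0006,-0.0,0.054,-0.0,1],[0.0097,-0.0317,-0.0001,-0.0,0.054,-0.0,1]]
```

>>> {"fn": "send_rows", "kwargs": {
  "deltas": [
    [[0.008, -0.0317, -0.0055, 0, 0.054, 0, 1], [0.0083, -0.0317, -0.005, 0, 0.054, 0, 1], [0.0086, -0.0317, -0.0045, 0, 0.054, 0, 1], [0.0088, -0.0317, -0.0042, 0, 0.054, 0, 1], [0.009, -0.0317, -0.0036, 0, 0.054, 0, 1], [0.0092, -0.0317, -0.003, 0, 0.054, 0, 1], [0.0094, -0.0317, -0.0026, 0, 0.054, 0, 1], [0.0095, -0.0317, -0.0022, 0, 0.054, 0, 1], [0.0096, -0.0317, -0.0016, 0, 0.054, 0, 1], [0.0097, -0.0317, -0.001, 0, 0.054, 0, 1], [0.0097, -0.0317, -0.0006, 0, 0.054, 0, 1], [0.0097, -0.0317, 0, 0, 0.054, 0, 1]]
  ]
}}

```text
time_s: 12.8
position: [0.3904, -0.3185, 0.2782]
tool_rot: [[-0.994, -0.108, -0.004], [-0.108, 0.994, 0.002], [0.003, 0.002, -1.0]]
ft_force: [0.4, 0.5, -0.1]
grip_width: 0.0854
gripper_force: 0.0
```

>>> {"fn": "send_rows", "kwargs": {
  "deltas": [
    [[0, 0, 0, 0, 0, 0, 1], [0, 0, 0, 0, 0, 0, 1]]
  ]
}}

```text
time_s: 13.05
position: [0.3906, -0.3168, 0.2787]
tool_rot: [[-0.994, -0.108, -0.001], [-0.108, 0.994, 0.002], [0.001, 0.002, -1.0]]
ft_force: [0.3, 0.4, -0.7]
grip_width: 0.0855
gripper_force: 0.0
```

```bash
python3 w.py w2 .145 .175 .391 -.317
```

```text
[ 0.3906 -0.3168  0.2787] [[-0.994, -0.108, -0.001], [-0.108, 0.994, 0.002], [0.001, 0.002, -1.0]]
1195 [ 0.3734 -0.3327  0.1452] [ 0.4055 -0.3001  0.1628] [ 0.3895 -0.3164  0.154 ] mean [ 0.3881 -0.3166  0.1596]
```

View pics/w2.png

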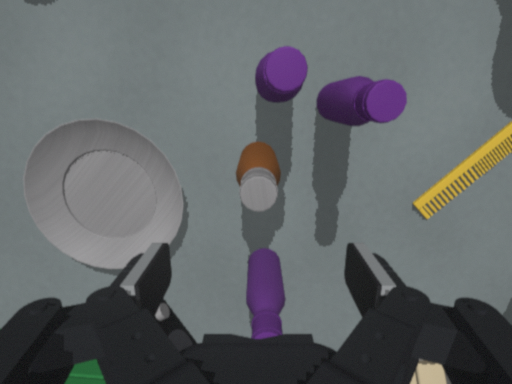

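>>> {"fn": "send_rows", "kwargs": {
  "deltas": [
    [[0.001, 0, 0.035, 0, 0, 0, 1], [0, 0, 0.035, 0, 0, 0, 1], [0, 0, 0.035, 0, 0, 0, 1], [0, 0, 0.022, 0, 0, 0, 1], [0, 0, 0, 0, 0, 0, 1], [0, 0, 0, 0, 0, 0, -0.1], [0, 0, 0, 0, 0, 0, -1], [0, 0, 0, 0, 0, 0, -1], [0, 0, 0, 0, 0, 0, -1], [0, 0, 0, 0, 0, 0, -1], [0, 0, 0, 0, 0, 0, -1]]
  ],
  "squeeze": 90
}}

```text
time_s: 14.48
position: [0.3897, -0.3173, 0.1537]
tool_rot: [[-0.994, -0.108, 0.001], [-0.108, 0.994, -0.001], [-0.001, -0.001, -1.0]]
ft_force: [-0.1, 2.3, 6.2]
grip_width: 0.0302
gripper_force: 88.5
```

```bash
python3 - <<'E'
from h import *
p,R=now(); print(p)
p,R=rows(p,R,np.array([.39,-.317,.34]),RD,4,-1)
p,R=rows(p,R,binp(.0215,-.081,.33),RT,8,-1)
E
```

```text
[ 0.38968476 -0.31732608  0.15366744]
[[-0.0001,0.0,-0.0466,-0.0002,0.0002,0.0,-1],[-0.0002,0.0001,-0.0466,-0.0002,0.0002,0.0,-1],[-0.0001,0.0,-0.0465,-0.0002,0.0002,0.0,-1],[-0.0001,0.0001,-0.0466,-0.0002,0.0002,0.0,-1]]
[[-0.0142,0.0273,0.0045,-0.0,-0.0812,0.0,-1],[-0.0137,0.0273,0.0057,-0.0,-0.0812,0.0,-1],[-0.0132,0.0274,0.0067,-0.0,-0.0812,0.0,-1],[-0.0127,0.0273,0.0079,-0.0,-0.0812,0.0,-1],[-0.012,0.0273,0.0088,-0.0,-0.0812,0.0,-1],[-0.0112,0.0273,0.0097,-0.0,-0.0812,0.0,-1],[-0.0104,0.0273,0.0106,-0.0,-0.0812,0.0,-1],[-0.0095,0.0274,0.0115,-0.0,-0.0812,0.0,-1]]
```

>>> {"fn": "send_rows", "kwargs": {
  "deltas": [
    [[0, 0, -0.047, 0, 0, 0, -1], [0, 0, -0.047, 0, 0, 0, -1], [0, 0, -0.047, 0, 0, 0, -1], [0, 0, -0.046, 0, 0, 0, -1], [-0.0142, 0.0273, 0.0045, 0, -0.081, 0, -1], [-0.0137, 0.0273, 0.0057, 0, -0.081, 0, -1], [-0.0132, 0.0273, 0.0067, 0, -0.081, 0, -1], [-0.0127, 0.0273, 0.0079, 0, -0.081, 0, -1], [-0.012, 0.0273, 0.0088, 0, -0.081, 0, -1], [-0.0112, 0.0273, 0.0097, 0, -0.081, 0, -1], [-0.0104, 0.0273, 0.0106, 0, -0.081, 0, -1], [-0.0095, 0.0273, 0.0115, 0, -0.081, 0, -1]]
  ]
}}

```text
time_s: 15.98
position: [0.4783, -0.0869, 0.3032]
tool_rot: [[-0.792, -0.108, 0.602], [-0.086, 0.994, 0.065], [-0.605, 0.0, -0.796]]
ft_force: [0.8, 1.0, -3.3]
grip_width: 0.03
gripper_force: 89.9
```

>>> {"fn": "send_rows", "kwargs": {
  "deltas": [
    [[0, 0, 0, 0, 0, 0, -1], [0, 0, 0, 0, 0, 0, -1]]
  ]
}}

```text
time_s: 16.23
position: [0.4785, -0.0884, 0.3037]
tool_rot: [[-0.793, -0.108, 0.6], [-0.087, 0.994, 0.065], [-0.603, -0.001, -0.798]]
ft_force: [0.3, -0.1, -2.1]
grip_width: 0.03
gripper_force: 90.0
```

```bash
python3 b.py; python3 - <<'E'
from h import *
im,P,c=grab('wrist'); d=P-HG; bx,by,bz=d@XB,d@Y,d@ZB
m=(bx>.005)&(bx<.055)&(by<-.045)&(by>-.118)&(bz<.1)&(bz>-.01); print(m.sum(),np.histogram(bz[m],bins=np.arange(-.01,.1,.01))[0],np.median(bz[m]))
for n in('scene','top','wrist'):
    im,P,c=grab(n); d=P-HG; bx,by,bz=d@XB,d@Y,d@ZB; hsv=cv2.cvtColor(im,cv2.COLOR_RGB2HSV)
    m=(hsv[...,0]>5)&(hsv[...,0]<20)&(hsv[...,1]>120)&(abs(by+.081)<.04)&(bz>.17)&(bz<.32)
    for lo in (.18,.2,.22,.24):
        k=m&(bz>lo)&(bz<lo+.02)
        if k.sum()>4: print(n,lo,k.sum(),bx[k].min().round(4),bx[k].max().round(4),by[k].min().round(4),by[k].max().round(4),bz[m].min())
E
```

```text
bin coords [0.0209, -0.0819, 0.3303] F bin [-1.1, -0.2, -1.9] tilt err 0.0027 16.225
987 [  0  16   0   0   5 966   0   0   0   0] 0.04512373596124404
scene 0.18 36 0.0138 0.0481 -0.1079 -0.0715 0.17852401651256963
scene 0.2 40 0.0158 0.0512 -0.108 -0.0734 0.17852401651256963
scene 0.22 46 0.0148 0.0498 -0.1082 -0.0748 0.17852401651256963
scene 0.24 42 0.0151 0.0503 -0.107 -0.075 0.17852401651256963
top 0.18 32 0.0294 0.0453 -0.1008 -0.0623 0.1828865547411577
top 0.2 39 0.0324 0.0459 -0.0999 -0.0637 0.1828865547411577
top 0.22 41 0.0298 0.0461 -0.0998 -0.0619 0.1828865547411577
top 0.24 42 0.0317 0.0465 -0.1003 -0.0633 0.1828865547411577
wrist 0.18 77 -0.0029 0.0043 -0.0977 -0.0649 0.18633068123317328
wrist 0.2 225 -0.0029 0.0081 -0.1006 -0.062 0.18633068123317328
wrist 0.22 289 -0.0029 0.0087 -0.1014 -0.0618 0.18633068123317328
wrist 0.24 384 -0.0029 0.009 -0.1021 -0.0618 0.18633068123317328
```

>>> {"fn": "send_rows", "kwargs": {
  "deltas": [
    [[-0.0015, 0, 0.015, 0, 0, 0, -1], [0, 0, 0.015, 0, 0, 0, -1], [0, 0, 0.015, 0, 0, 0, -1], [0, 0, 0.015, 0, 0, 0, -1], [0, 0, 0, 0, 0, 0, -1]]
  ]
}}

```text
time_s: 17.05
position: [0.5159, -0.0838, 0.2554]
tool_rot: [[-0.794, -0.108, 0.599], [-0.086, 0.994, 0.066], [-0.602, 0.001, -0.798]]
ft_force: [0.6, -0.1, -1.8]
grip_width: 0.0298
gripper_force: 90.1
```

>>> {"fn": "send_rows", "kwargs": {
  "deltas": [
    [[0, 0, 0.015, 0, 0, 0, -1], [0, 0, 0.015, 0, 0, 0, -1], [0, 0, 0.015, 0, 0, 0, -1], [0, 0, 0.01, 0, 0, 0, -1], [0, 0, 0, 0, 0, 0, -1]]
  ]
}}

```text
time_s: 17.68
position: [0.5489, -0.0801, 0.2118]
tool_rot: [[-0.793, -0.108, 0.599], [-0.086, 0.994, 0.066], [-0.603, 0.001, -0.798]]
ft_force: [-0.2, 0.0, -2.2]
grip_width: 0.03
gripper_force: 90.2
```

```bash
python3 b.py
```

```text
bin coords [0.0218, -0.0813, 0.2143] F bin [-1.5, 0.1, -1.6] tilt err 0.0031 17.675
```

>>> {"fn": "send_rows", "kwargs": {
  "deltas": [
    [[0, 0, 0.004, 0, 0, 0, -1], [0, 0, 0.004, 0, 0, 0, -1], [0, 0, 0.002, 0, 0, 0, -1], [0, 0, 0, 0, 0, 0, -1]]
  ]
}}

```text
time_s: 18.18
position: [0.5547, -0.0797, 0.2046]
tool_rot: [[-0.793, -0.108, 0.6], [-0.086, 0.994, 0.065], [-0.604, 0.0, -0.797]]
ft_force: [0.2, 0.1, -2.3]
grip_width: 0.03
gripper_force: 90.2
```

>>> {"fn": "send_rows", "kwargs": {
  "deltas": [
    [[0, 0, 0.0015, 0, 0, 0, -1], [0, 0, 0.0015, 0, 0, 0, -1]]
  ]
}}

```text
time_s: 18.42
position: [0.5565, -0.0795, 0.2023]
tool_rot: [[-0.793, -0.108, 0.6], [-0.086, 0.994, 0.065], [-0.604, -0.0, -0.797]]
ft_force: [-0.3, 0.9, -2.1]
grip_width: 0.0303
gripper_force: 90.2
```

```bash
python3 b.py
```

```text
bin coords [0.0221, -0.0815, 0.2021] F bin [-1.4, 1.0, -1.5] tilt err 0.0019 18.425
```

>>> {"fn": "send_rows", "kwargs": {
  "deltas": [
    [[0.002, 0, 0, 0, 0, 0, -1], [0.0015, 0, 0, 0, 0, 0, -1], [0, 0, 0.0015, 0, 0, 0, -1], [0, 0, 0.001, 0, 0, 0, -1]]
  ]
}}

```text
time_s: 18.92
position: [0.5553, -0.0797, 0.1981]
tool_rot: [[-0.793, -0.108, 0.6], [-0.086, 0.994, 0.065], [-0.604, -0.0, -0.797]]
ft_force: [0.9, 0.1, -2.7]
grip_width: 0.0299
gripper_force: 90.2
```

>>> {"fn": "send_rows", "kwargs": {
  "deltas": [
    [[0, 0, 0.001, 0, 0, 0, -1], [0, 0, 0.001, 0, 0, 0, -1]]
  ]
}}

```text
time_s: 19.18
position: [0.5565, -0.0795, 0.1968]
tool_rot: [[-0.792, -0.108, 0.601], [-0.086, 0.994, 0.065], [-0.604, -0.0, -0.797]]
ft_force: [-6.3, 1.6, 7.4]
grip_width: 0.0295
gripper_force: 91.0
```

```bash
python3 b.py
```

```text
bin coords [0.0188, -0.0815, 0.1978] F bin [-0.4, 2.2, 9.6] tilt err 0.0014 19.175
```

Contact on the soap (10 N along the slope). Now I'll ease it against the front panel.

>>> {"fn": "send_rows", "kwargs": {
  "deltas": [
    [[0.001, 0, 0, 0, 0, 0, -1], [0.001, 0, 0, 0, 0, 0, -1]]
  ]
}}

```text
time_s: 19.42
position: [0.555, -0.0796, 0.196]
tool_rot: [[-0.792, -0.108, 0.601], [-0.086, 0.994, 0.065], [-0.605, -0.0, -0.796]]
ft_force: [-3.3, 2.1, 5.5]
grip_width: 0.0297
gripper_force: 91.0
```

```bash
python3 b.py
```

```text
bin coords [0.0171, -0.0814, 0.198] F bin [0.9, 2.5, 6.3] tilt err 0.0006 19.425
```

>>> {"fn": "send_rows", "kwargs": {
  "deltas": [
    [[0.001, 0, 0, 0, 0, 0, -1], [0, 0, 0, 0, 0, 0, -1]]
  ]
}}

```text
time_s: 19.68
position: [0.5545, -0.0798, 0.1956]
tool_rot: [[-0.791, -0.108, 0.602], [-0.086, 0.994, 0.065], [-0.605, -0.0, -0.796]]
ft_force: [-1.9, 1.8, 5.4]
grip_width: 0.0301
gripper_force: 91.0
```

```bash
python3 b.py
```

```text
bin coords [0.0164, -0.0815, 0.198] F bin [2.0, 1.9, 5.3] tilt err -0.0 19.675
```

>>> {"fn": "send_rows", "kwargs": {
  "deltas": [
    [[0.001, 0, 0, 0, 0, 0, -1], [0.001, 0, 0, 0, 0, 0, -1]]
  ]
}}

```text
time_s: 19.92
position: [0.5529, -0.0801, 0.1944]
tool_rot: [[-0.791, -0.108, 0.602], [-0.086, 0.994, 0.064], [-0.605, -0.001, -0.796]]
ft_force: [-1.1, 1.5, 7.9]
grip_width: 0.0298
gripper_force: 90.8
```

```bash
python3 b.py;python3 - <<'E'
from h import *
for n in('scene','top','wrist'):
    im,P,c=grab(n); d=P-HG; bx,by,bz=d@XB,d@Y,d@ZB; hsv=cv2.cvtColor(im,cv2.COLOR_RGB2HSV)
    m=(hsv[...,0]>5)&(hsv[...,0]<20)&(hsv[...,1]>150)&(abs(by+.081)<.04)&(bz>.05)&(bz<.32)
    for lo in (.08,.1,.12,.14):
        k=m&(bz>lo)&(bz<lo+.02)
        if k.sum()>4: print(n,lo,k.sum(),bx[k].min().round(4),bx[k].max().round(4),by[k].min().round(4),by[k].max().round(4))
E
```

```text
bin coords [0.0145, -0.0817, 0.198] F bin [4.1, 1.7, 6.9] tilt err -0.0002 19.925
scene 0.08 20 0.0134 0.038 -0.1077 -0.0923
scene 0.1 35 0.012 0.0452 -0.1068 -0.0735
scene 0.12 46 0.0059 0.044 -0.1086 -0.0674
scene 0.14 55 0.0044 0.0389 -0.1052 -0.0632
top 0.1 27 0.0224 0.0403 -0.0995 -0.0615
top 0.12 44 0.022 0.0388 -0.0996 -0.0627
top 0.14 58 0.0172 0.0375 -0.0985 -0.0625
wrist 0.12 27 -0.0068 0.0102 -0.1027 -0.0604
wrist 0.14 1144 -0.0058 0.0173 -0.1025 -0.06
```

>>> {"fn": "send_rows", "kwargs": {
  "deltas": [
    [[0.001, 0, 0, 0, 0, 0, -1], [0.001, 0, 0, 0, 0, 0, -1]]
  ]
}}

```text
time_s: 20.32
position: [0.5521, -0.0803, 0.1939]
tool_rot: [[-0.79, -0.107, 0.603], [-0.086, 0.994, 0.064], [-0.607, -0.001, -0.795]]
ft_force: [4.7, 4.6, 6.3]
grip_width: 0.03
gripper_force: 90.8
```

```bash
python3 b.py
```

```text
bin coords [0.0134, -0.0818, 0.1981] F bin [8.0, 4.1, 1.9] tilt err -0.0022 20.325
```

>>> {"fn": "send_rows", "kwargs": {
  "deltas": [
    [[0, 0, 0, 0, 0, 0, -0.26], [0, 0, 0, 0, 0, 0, -0.22], [0, 0, 0, 0, 0, 0, -0.18], [0, 0, 0, 0, 0, 0, -0.1], [0, 0, 0, 0, 0, 0, 0.2], [0, 0, 0, 0, 0, 0, 0.6], [0, 0, 0, 0, 0, 0, 0.6]]
  ],
  "squeeze": 20
}}

```text
time_s: 21.2
position: [0.5508, -0.0801, 0.1923]
tool_rot: [[-0.793, -0.108, 0.6], [-0.086, 0.994, 0.065], [-0.604, 0.0, -0.797]]
ft_force: [0.7, -0.1, 0.1]
grip_width: 0.0682
gripper_force: 0.0
```

>>> {"fn": "send_rows", "kwargs": {
  "deltas": [
    [[-0.003, 0, -0.015, 0, 0, 0, 0.6], [0, 0, -0.04, 0, 0, 0, 0.6], [0, 0, -0.05, 0, 0, 0, 0.6], [0, 0, -0.05, 0, 0, 0, 0.6], [0, 0, 0, 0, 0, 0, 0.6]]
  ]
}}

```text
time_s: 21.82
position: [0.4592, -0.0904, 0.3215]
tool_rot: [[-0.79, -0.106, 0.604], [-0.088, 0.994, 0.06], [-0.607, -0.005, -0.794]]
ft_force: [0.1, 0.6, -0.4]
grip_width: 0.0682
gripper_force: 0.0
```

```bash
python3 b.py; python3 - <<'E'
from h import *
im,P,c=grab('scene'); cv2.imwrite('pics/s4.png',cv2.resize(im[120:220,200:330],(780,600),interpolation=3)[...,::-1])
d=P-HG; bx,by,bz=d@XB,d@Y,d@ZB
for y in(.081,-.081):
    m=(abs(by-y)<.04)&(bz>.165)&(bz<.235)&(abs(bx-.02)<.04); print(y,m.sum(),[np.percentile(v[m],[2,50,98]).round(4) for v in(bx,by,bz)])
E
```

```text
bin coords [0.0163, -0.0818, 0.3562] F bin [-0.1, 0.5, -0.4] tilt err -0.0028 21.825
0.081 85 [array([-0.0013,  0.0186,  0.0374]), array([0.057 , 0.0752, 0.0971]), array([0.1666, 0.1734, 0.1797])]
-0.081 95 [array([0.0034, 0.023 , 0.0339]), array([-0.0989, -0.0869, -0.0695]), array([0.17  , 0.2004, 0.2087])]
```

View pics/s4.png

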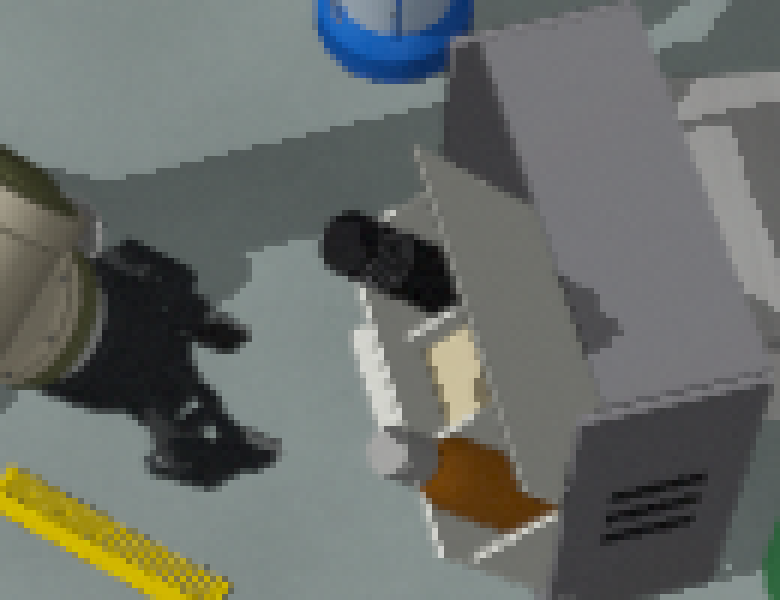

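```bash
cat > push.py <<'E'
from h import *
def Rt(t): xb=np.cos(t)*X+np.sin(t)*Z; zb=np.cos(t)*Z-np.sin(t)*X; return np.c_[-xb,Y,-zb],xb,zb
def pose(T,extra=0,t=None):
    if t is None: t=.35+.3*T/.65
    R,_,_=Rt(t); _,xb,zb=Rt(T)
    L=HG-.027*xb+.1275*zb+extra*X
    return L-R@np.array([-.012,0,.013]),R
E
python3 - <<'E'
from push import *
p,R=now()
p,R=rows(p,R,binp(-.05,0,.33),RT,4,-1)
p1,_=pose(.65); a=p1-.02*XB
p,R=rows(p,R,a,RT,6,-1); print('start',p1,a)
E
```

```text
[[0.0164,0.0204,0.006,-0.0008,0.0001,0.0002,-1],[0.0163,0.0205,0.0061,-0.0008,0.0001,0.0002,-1],[0.0164,0.0204,0.0061,-0.0008,0.0001,0.0002,-1],[0.0163,0.0204,0.0061,-0.0008,0.0001,0.0002,-1]]
[[0.0015,-0.0,0.0316,-0.0,0.0,-0.0,-1],[0.0015,-0.0,0.0316,-0.0,0.0,-0.0,-1],[0.0015,-0.0,0.0315,-0.0,0.0,-0.0,-1],[0.0015,-0.0,0.0316,-0.0,0.0,-0.0,-1],[0.0015,-0.0,0.0316,-0.0,0.0,-0.0,-1],[0.0016,-0.0,0.0316,-0.0,0.0,-0.0,-1]]
start [5.36402974e-01 2.63871307e-04 1.16247504e-01] [ 0.52057442 -0.00145566  0.10414378]
```

>>> {"fn": "send_rows", "kwargs": {
  "deltas": [
    [[0.0164, 0.0204, 0.006, 0, 0, 0, -1], [0.0164, 0.0204, 0.006, 0, 0, 0, -1], [0.0164, 0.0204, 0.006, 0, 0, 0, -1], [0.0164, 0.0204, 0.006, 0, 0, 0, -1], [0.0015, 0, 0.0316, 0, 0, 0, -1], [0.0015, 0, 0.0316, 0, 0, 0, -1], [0.0015, 0, 0.0316, 0, 0, 0, -1], [0.0015, 0, 0.0316, 0, 0, 0, -1], [0.0015, 0, 0.0316, 0, 0, 0, -1], [0.0015, 0, 0.0316, 0, 0, 0, -1], [0, 0, 0, 0, 0, 0, -1], [0, 0, 0, 0, 0, 0, -1]]
  ]
}}

```text
time_s: 23.38
position: [0.5256, 0.0029, 0.1133]
tool_rot: [[-0.804, -0.103, 0.586], [-0.084, 0.995, 0.059], [-0.589, -0.001, -0.808]]
ft_force: [-0.1, -0.5, -0.6]
grip_width: -0.0001
gripper_force: 0.0
```

```bash
python3 b.py; python3 - <<'E'
from push import *
p,R=now()
for T,n,e in((.65,3,.0),(.45,6,.003)):
    q,S=pose(T,e); p,R=rows(p,R,q,S,n,-1)
E
```

```text
bin coords [-0.0491, 0.0038, 0.1445] F bin [-0.5, -0.5, -0.3] tilt err 0.0208 23.375
[[-0.0034,-0.0012,0.0013,-0.0014,-0.0069,-0.0011,-1],[-0.0034,-0.0013,0.0012,-0.0014,-0.0069,-0.0011,-1],[-0.0034,-0.0012,0.0013,-0.0014,-0.0069,-0.0011,-1]]
[[-0.0049,-0.0,-0.0003,-0.0,0.0154,0.0,-1],[-0.0049,-0.0,-0.0005,-0.0,0.0154,0.0,-1],[-0.0049,-0.0,-0.0004,-0.0,0.0154,0.0,-1],[-0.0049,-0.0,-0.0006,-0.0,0.0154,0.0,-1],[-0.0049,-0.0,-0.0007,-0.0,0.0154,0.0,-1],[-0.0049,-0.0,-0.0007,-0.0,0.0154,0.0,-1]]
```

>>> {"fn": "send_rows", "kwargs": {
  "deltas": [
    [[-0.0034, -0.001, 0.001, 0, -0.007, 0, -1], [-0.0034, -0.001, 0.001, 0, -0.007, 0, -1], [-0.0034, -0.001, 0.001, 0, -0.007, 0, -1], [-0.005, 0, -0.0005, 0, 0.015, 0, -1], [-0.005, 0, -0.0005, 0, 0.015, 0, -1], [-0.005, 0, -0.0005, 0, 0.015, 0, -1]]
  ]
}}

```text
time_s: 24.12
position: [0.5483, 0.0024, 0.1287]
tool_rot: [[-0.819, -0.102, 0.564], [-0.085, 0.995, 0.056], [-0.567, -0.002, -0.824]]
ft_force: [-2.2, 0.4, -0.3]
grip_width: 0.0001
gripper_force: 0.7
```

>>> {"fn": "send_rows", "kwargs": {
  "deltas": [
    [[-0.005, 0, -0.0005, 0, 0.015, 0, -1], [-0.005, 0, -0.0006, 0, 0.015, 0, -1], [-0.005, 0, -0.0007, 0, 0.015, 0, -1]]
  ]
}}

```text
time_s: 24.5
position: [0.5599, 0.0035, 0.1386]
tool_rot: [[-0.844, -0.102, 0.527], [-0.087, 0.995, 0.052], [-0.53, -0.002, -0.848]]
ft_force: [0.1, 0.5, -0.5]
grip_width: 0.0003
gripper_force: 0.3
```

```bash
python3 b.py; cat > st.py <<'E'
from push import *
im,P,c=grab('top')   # bin tilt from front panel top edge / back wall top
d=P-HG; rx=d@X; ry=d@Y; z=P[...,2]
S=im.min(-1)
for y0 in(.045,-.045):
    m=(abs(ry-y0)<.012)&(z>.16)&(z<.2)&(rx<.06)&(rx>-.1)&(S>60); 
    if m.sum(): i=np.argsort(rx[m])[:4]; print('back top front edge rx,z',rx[m][i].mean().round(4),z[m][i].mean().round(4),m.sum())
E
python3 st.py; python3 - <<'E'
from push import *
p,R=now()
q,S=pose(.3,.003); p,R=rows(p,R,q,S,6,-1)
q,S=pose(.15,.003); p,R=rows(p,R,q,S,6,-1)
E
```

```text
bin coords [-0.0066, 0.0007, 0.1439] F bin [-0.2, 0.5, -0.5] tilt err 0.0918 24.5
back top front edge rx,z -0.0002 0.1991 28
back top front edge rx,z -0.0009 0.198 27
[[-0.0028,-0.0001,0.0001,-0.0009,0.0118,-0.0007,-1],[-0.0027,-0.0,0.0,-0.0009,0.0118,-0.0007,-1],[-0.0028,-0.0001,0.0001,-0.0009,0.0118,-0.0007,-1],[-0.0028,-0.0,-0.0001,-0.0009,0.0118,-0.0007,-1],[-0.0027,-0.0001,-0.0,-0.0009,0.0118,-0.0007,-1],[-0.0028,-0.0001,-0.0001,-0.0009,0.0118,-0.0007,-1]]
[[-0.0034,0.0,0.0,-0.0,0.0115,-0.0,-1],[-0.0034,0.0,0.0001,-0.0,0.0115,-0.0,-1],[-0.0034,0.0,-0.0001,-0.0,0.0115,-0.0,-1],[-0.0034,0.0,-0.0,-0.0,0.0115,-0.0,-1],[-0.0034,0.0,-0.0002,-0.0,0.0115,-0.0,-1],[-0.0034,0.0001,-0.0001,-0.0,0.0115,-0.0,-1]]
```

>>> {"fn": "send_rows", "kwargs": {
  "deltas": [
    [[-0.0028, 0, 0, 0, 0.012, 0, -1], [-0.0028, 0, 0, 0, 0.012, 0, -1], [-0.0028, 0, 0, 0, 0.012, 0, -1], [-0.0028, 0, 0, 0, 0.012, 0, -1], [-0.0028, 0, 0, 0, 0.012, 0, -1], [-0.0028, 0, 0, 0, 0.012, 0, -1], [-0.0034, 0, 0, 0, 0.0115, 0, -1], [-0.0034, 0, 0, 0, 0.0115, 0, -1], [-0.0034, 0, 0, 0, 0.0115, 0, -1], [-0.0034, 0, 0, 0, 0.0115, 0, -1], [-0.0034, 0, 0, 0, 0.0115, 0, -1], [-0.0034, 0, 0, 0, 0.0115, 0, -1]]
  ]
}}

```text
time_s: 26.05
position: [0.5927, 0.0069, 0.156]
tool_rot: [[-0.909, -0.102, 0.403], [-0.094, 0.995, 0.039], [-0.405, -0.002, -0.914]]
ft_force: [-0.0, -0.7, 0.2]
grip_width: -0.0002
gripper_force: 0.0
```

```bash
python3 st.py; python3 - <<'E'
from push import *
p,R=now();print(p-pose(.15)[0])
q,S=pose(.0,.002); p,R=rows(p,R,q,S,8,-1)
im,P,c=grab('scene'); cv2.imwrite('pics/s5.png',cv2.resize(im[120:220,200:330],(780,600),interpolation=3)[...,::-1])
E
```

```text
back top front edge rx,z -0.0242 0.1614 6
back top front edge rx,z -0.0261 0.1615 6
[ 0.0031184   0.00071874 -0.00069523]
[[-0.0024,-0.0,0.0001,-0.0006,0.0084,-0.0006,-1],[-0.0025,-0.0001,0.0001,-0.0006,0.0084,-0.0006,-1],[-0.0024,-0.0,-0.0,-0.0006,0.0084,-0.0006,-1],[-0.0024,-0.0,0.0,-0.0006,0.0084,-0.0006,-1],[-0.0025,-0.0001,0.0,-0.0006,0.0084,-0.0006,-1],[-0.0024,-0.0,0.0,-0.0006,0.0084,-0.0006,-1],[-0.0025,-0.0001,-0.0,-0.0006,0.0084,-0.0006,-1],[-0.0024,-0.0,-0.0001,-0.0006,0.0084,-0.0006,-1]]
```

View pics/s5.png

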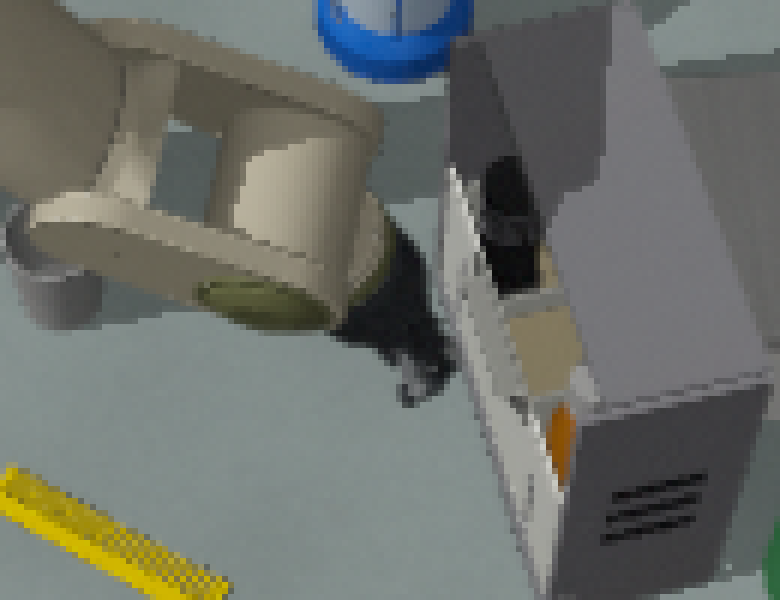

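>>> {"fn": "send_rows", "kwargs": {
  "deltas": [
    [[-0.0024, 0, 0, 0, 0.008, 0, -1], [-0.0024, 0, 0, 0, 0.008, 0, -1], [-0.0024, 0, 0, 0, 0.008, 0, -1], [-0.0024, 0, 0, 0, 0.008, 0, -1], [-0.0024, 0, 0, 0, 0.008, 0, -1], [-0.0024, 0, 0, 0, 0.008, 0, -1]]
  ]
}}

```text
time_s: 26.9
position: [0.6059, 0.0082, 0.1615]
tool_rot: [[-0.928, -0.102, 0.359], [-0.095, 0.995, 0.035], [-0.361, -0.002, -0.933]]
ft_force: [0.3, -0.5, -0.0]
grip_width: 0.0004
gripper_force: 0.0
```

```bash
python3 st.py; python3 - <<'E'
from push import *
p,R=now();print(p-pose(0)[0],telemetry.observe()['ft_force'])
E
```

```text
back top front edge rx,z -0.0128 0.1606 1
back top front edge rx,z -0.0224 0.1614 4
[-3.05646305e-03  2.57399540e-06 -1.86573614e-03] [-0.0534051   0.07030412 -0.40884519]
```

>>> {"fn": "send_rows", "kwargs": {
  "deltas": [
    [[-0.002, 0, 0, 0, 0, 0, -1], [-0.002, 0, 0, 0, 0, 0, -1], [-0.002, 0, 0, 0, 0, 0, -1]]
  ]
}}

```text
time_s: 27.32
position: [0.6089, 0.0087, 0.1623]
tool_rot: [[-0.93, -0.102, 0.353], [-0.096, 0.995, 0.035], [-0.355, -0.001, -0.935]]
ft_force: [-19.4, -5.7, 4.2]
grip_width: 0.0001
gripper_force: 8.1
```

>>> {"fn": "send_rows", "kwargs": {
  "deltas": [
    [[0.03, 0, 0, 0, 0, 0, -1], [0.05, 0, -0.02, 0, 0, 0, -1], [0.05, 0, -0.04, 0, 0, 0, -1], [0.05, 0, -0.05, 0, 0, 0, -1], [0, 0, 0, 0, 0, 0, -1], [0, 0, 0, 0, 0, 0, -1]]
  ]
}}

```text
time_s: 28.08
position: [0.4144, -0.0116, 0.1977]
tool_rot: [[-0.927, -0.101, 0.361], [-0.095, 0.995, 0.034], [-0.363, -0.003, -0.932]]
ft_force: [-0.6, 0.6, 0.5]
grip_width: -0.0001
gripper_force: 0.0
```

```bash
python3 - <<'E'
from push import *
for n in('top','scene'):
    im,P,c=grab(n); d=P-HG; rx=d@X; ry=d@Y; z=P[...,2]
    for nm,y0,w in(('lip',0,.03),('L',.08,.035),('R',-.085,.03)):
        m=(abs(ry-y0)<w)&(z>.12)&(z<.175)&(rx<.02)&(rx>-.12)
        if m.sum(): i=np.argsort(rx[m])[:5]; print(n,nm,rx[m][i].round(4),z[m][i].round(4))
    for y in(.081,-.081):
        m=(abs(ry-y)<.035)&(z>.165)&(z<.26)&(rx>-.015)&(rx<.05); q=m&(z>z[m].max()-.01)
        print(y,m.sum(),rx[m].min().round(3),rx[m].max().round(3),ry[m].min().round(3),ry[m].max().round(3),z[m].max().round(3))
    if n=='scene': cv2.imwrite('pics/s6.png',cv2.resize(im[120:220,200:330],(780,600),interpolation=3)[...,::-1])
E
```

```text
top lip [-0.031  -0.0308 -0.0307 -0.0305 -0.0304] [0.1594 0.1614 0.1623 0.1578 0.1576]
top L [-0.0166 -0.0166 -0.0164 -0.0163 -0.0163] [0.1567 0.1222 0.1474 0.126  0.1339]
top R [-0.0167 -0.0164 -0.0164 -0.0163 -0.0162] [0.1478 0.159  0.1504 0.1453 0.1276]
0.081 114 -0.007 0.019 0.057 0.098 0.207
-0.081 117 -0.008 0.023 -0.103 -0.06 0.235
scene lip [-0.0271 -0.0266 -0.026  -0.0257 -0.0256] [0.1623 0.1587 0.1573 0.1548 0.1665]
scene L [-0.0233 -0.0132 -0.0132 -0.0132 -0.013 ] [0.1536 0.1577 0.1279 0.1395 0.1333]
scene R [-0.0138 -0.0137 -0.0134 -0.0133 -0.0132] [0.1304 0.1641 0.1514 0.1223 0.1382]
0.081 102 -0.01 0.028 0.056 0.101 0.213
-0.081 65 -0.005 0.017 -0.098 -0.069 0.24
```

View pics/s6.png

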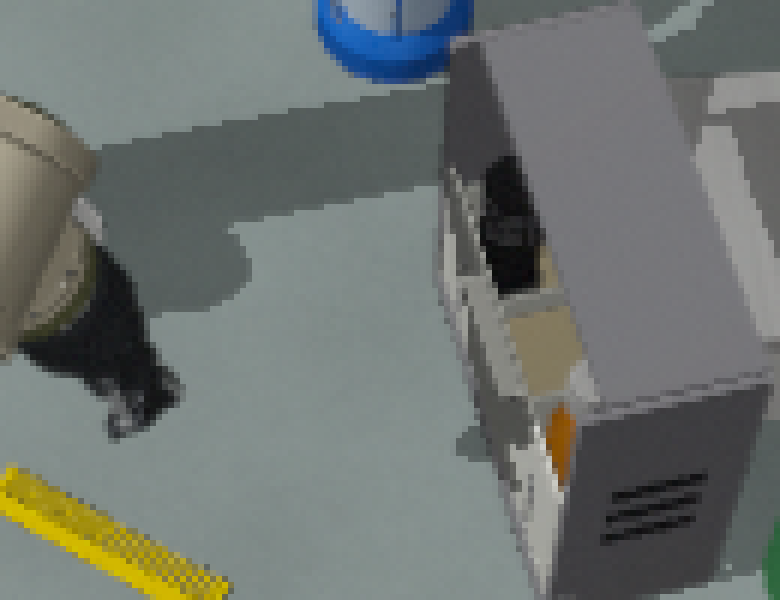

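The bin is shut: the panel face is at -12 to -16 mm and vertical, and the lip is at -27 to -31 mm. The torch (510,225) and bottle (565,430) stand upright inside, and the arm is clear, so I'm handing in.

```bash
python3 -c "
from rig import env; print(env.close_job())"
```

```text
the job is handed in; nothing more can be done
None
```

The torch stands in the left end compartment and the bottle, cap up, in the right; the bin is pushed shut and the job is handed in at about 28 s, but no verdict came back.

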